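# Strip down a centrifuge swing bucket

## Robot

A 6-joint arm with a two-finger parallel gripper is mounted at the origin on the work surface. World frame = base frame: x ahead of the robot, y to its left, z up, the work surface at z = 0. Lengths are in mm, angles in rad, forces in N, time in s.
With the tool pointing down it reaches from about 350 to 875 mm from the base axis. Payload 4.2 kg.
Tool frame: the origin (TCP) lies at the very end of the fingers, on their centre line; the grasp point (between the pads) lies 19 mm behind it (pinch_z is the distance from the TCP to the grasp point, in mm); z points along the fingers, y is the line along which they close (so a half turn about z gives the same grasp; the last joint's range is limited). The gripper opens to 85 mm and grips with 20 to 120 N. Pads are 22 mm wide; open, the fingers measure 114 mm over their backs; the gripper's body (76 mm by 85 mm) begins 54 mm behind the grasp point. The pads swing forward as they close: fully open they stand 13 mm farther back than shut.
Start: joints at [-0.957, 0.385, 0.008, 0, -1.194, -0.259], TCP at [217.141, -586.045, 195.412] pointing down, gripper open.
Joint ranges: [-3.14, 3.14], [-1.21, 2.06], [-1.07, 1.41], [-3.16, 2.05], [-2.99, -0.16], [-3.1, 3.1]. Speed limits (rad/s): [2.79, 2.79, 3.14, 3.14, 3.14, 3.14].

## Interface

Orientations are given as a unit quaternion [x, y, z, w].
In Python, from bench import * gives the robot as it stands.
- The arm moves only by the tool arm_command, never from a script. Its argument "steps" is one flat list of numbers, 4 for each row, row after row: the shift along the tool's x, y, z in m, then the turn about the tool's z in rad. In form: [tx, ty, tz, roll, tx, ty, tz, roll, ...]. A call has 1 to 20 rows; each row shifts and turns the commanded pose from where the row before left it, along the tool's axes as they then stand; what a row does not reach is not made up. A row lasts 1/8 s, in which the tool goes at most 62.5 mm and 10.7 degrees, less where a joint would pass 70% of its speed; a pose out of reach is approached as far as the arm can. A call with a gripper value outside its range is refused whole. "grip" is the finger opening in m, from 0 to 0.0854, set as the call begins (left out, the last holds). The fingers move at their own pace and stop on an object; the grip force is fixed at half the most. Time passes only in rows, so rows that do not move let the fingers close. It gives the time, the measured TCP pose, the force, the opening and the grip force at its end, in the units of the state.
- read_state(): the state, without advancing time (a new reading comes with each control period).
- get_image(name): name is "side" or "top"; returns the picture (400x640x3 uint8, red, green, blue); there is no depth.
- get_calibration(name): a dict with "camera_matrix" (3x3 intrinsics, pixels), "k1" (the pictures are not rectified: a ray, as slopes to the right and down, at radius r is drawn at 1 + k1 r^2 times it, then the intrinsics apply), "cam_to_world" (4x4, takes a point from camera to world coordinates). Camera axes: x right, y down, z forward; pixel columns grow to the right and rows downward; lengths in mm; the calibration is good to about 2 mm. A picture is of the moment at which its call begins. get_calibration takes no time and is no camera call.
- job_done(): hands the job in; it is judged then, once.
The state is a dict: "clock": time; "joints": joint angles; "joint_vel": joint speeds; "joint_efforts": joint torques, N m; "position": TCP position; "ee_rot": TCP orientation; "contact_force": force on the tool from outside, world axes, zero at the start; "wrist_torque": the same for the moment, N m; "gripper_width": finger opening in mm; "grasp_force": force on a finger pad.
Only numpy, scipy, OpenCV 4.12 (cv2) and the standard library are available. Lean on these libraries where they do the work, as an engineer would, in place of code of your own. Each camera call takes 0.05 s, during which the arm holds its last target. There are 200 camera calls.

## Task

Strip the centrifuge bucket that hangs in the grey cradle from the top down: first stand the orange-capped vial in the orange dish and the green-capped vial in the green dish, then lift out the blue adaptor and set it upright in the middle of the blue mat, and last lift the empty bucket straight up off its pivot forks and set it upright in the middle of the black mat. Set the adaptor and the bucket lengthwise along their mats, put everything down gently without tipping anything over or letting the bucket swing far, and leave the glass beaker where it stands.

Things in the scene. Friction and masses are not known exactly. Their poses are not given: they have to be found in the camera images.
- cradle: Fixed grey cradle: base plate 90 (x) x 170 (y) x 12 high; two uprights 12 thick (y), 31 wide (x), at y = +-59, tops 89 high. Each has a fork slot open upward, 11 wide, 18 deep (floor at height 71), where a pivot pin of the bucket rests; the bucket swings freely about the cradle's y axis. Origin: centre of the underside, on the bench; z up; y along the pivot line. Nothing is put back in it.
- bucket: Loose open aluminium bucket, outside 50 (x) x 96 (y) x 70 high, walls 3.5, 0.35 kg. An 8 mm pivot pin sticks out 22 from each short end (+-y), its axis 55 above the underside. Origin: centre of the underside; y along the pins. Starts hanging level in the cradle, axes alike, underside 20 above the bench, rim at 90. When empty, grip it across x; 18 mm straight up clears the forks.
- adaptor: Loose blue adaptor 38 (x) x 84 (y), 0.12 kg: block 45 high with a 30 x 30 pocket, 40 deep, at y = +-24 for each vial; between them a grip fin 30 long (x), 10 thick (y), up to 86 above its underside. Origin: centre of the underside. Starts in the bucket (2.5 play all round, axes alike), underside 23.5 above the bench, so the fin's top is at 109.5, above the rim.
- orange_vial: Loose white flat-bottomed vial, 26 diameter, 100 high, 0.07 kg, with an orange cap (28 diameter, top 22 mm) and thin band. Origin: centre of the underside, z along it. Starts in either adaptor pocket (4 mm play), underside 28.5 and cap top 128.5 above the bench. The cap's edge is 5 from the fin's plane: grip it across the bucket's width (cradle's x).
- green_vial: The same as the orange vial but with a green cap and band; it stands in the adaptor's other pocket.
- orange_dish: Fixed round orange dish for the orange vial: outside 60 diameter, 10 high, inside 52 diameter, floor 4 above the bench. Origin: centre of the underside.
- green_dish: Fixed round green dish for the green vial, same size as the orange one.
- blue_mat: Fixed flat blue mat for the adaptor, 80 (x) x 120 (y) x 4 thick; y is its long axis. Origin: centre of the underside, on the bench.
- black_mat: Fixed flat black rubber mat for the bucket, 90 (x) x 135 (y) x 4 thick; y is its long axis. Origin: centre of the underside, on the bench.
- beaker: Loose small clear glass beaker, about 52 diameter at the rim, 65 high; to be left alone. Origin: centre of the underside.
Not all that is in view belongs to the job. What is meant by the black_mat is not pink or yellow, and is the larger of those in its own colour.

How it is judged (in metres and radians):
On the way, in this order (a step that is already met when the one before it is completed fails the run):
1. both vials stand in the dishes of their own colours while the adaptor is still in the hanging bucket (horizontal distance between orange_vial and orange_dish below 0.0145 m and z of orange_vial in the frame of orange_dish below 0.008 m and angle between each of orange_vial, green_vial's own z axis and vertical below 0.1 rad and horizontal distance between green_vial and green_dish below 0.0145 m and z of green_vial in the frame of green_dish below 0.008 m and distance between bucket and cradle below 0.035 m and z of bucket in the frame of cradle above 0.015 m and distance between adaptor and bucket below 0.015 m), for 0.2 s.
2. the adaptor stands on the blue mat while the bucket still hangs in the cradle (horizontal distance between adaptor and blue_mat below 0.015 m and z of adaptor in the frame of blue_mat below 0.008 m and angle between adaptor's own z axis and vertical below 0.1 rad and angle between the y axis of adaptor and the y axis of blue_mat, either way round below 0.3 rad and distance between bucket and cradle below 0.035 m and z of bucket in the frame of cradle above 0.015 m), for 0.2 s.
At the end, for the whole second after the job is handed in: Each vial stands upright (within 0.1 rad) on the floor of the dish of its colour, within 14.5 mm of its centre; the adaptor stands upright on the blue mat and the bucket upright on the black mat, each centred within 15 mm and lengthwise within 0.3 rad (either way round); all released and at rest (horizontal distance between orange_vial and orange_dish below 0.0145 m and z of orange_vial in the frame of orange_dish below 0.008 m and angle between each of orange_vial, green_vial, adaptor, bucket's own z axis and vertical below 0.1 rad and horizontal distance between green_vial and green_dish below 0.0145 m and z of green_vial in the frame of green_dish below 0.008 m and horizontal distance between adaptor and blue_mat below 0.015 m and z of adaptor in the frame of blue_mat below 0.008 m and angle between the y axis of adaptor and the y axis of blue_mat, either way round below 0.3 rad and horizontal distance between bucket and black_mat below 0.015 m and z of bucket in the frame of black_mat below 0.008 m and angle between the y axis of bucket and the y axis of black_mat, either way round below 0.3 rad and linear speed of each of bucket, adaptor, orange_vial, green_vial below 0.02 m/s); the robot touches nothing.
It fails at once if a vial is tipped over (angle between any of orange_vial, green_vial's own z axis and vertical above 0.7 rad).
It fails at once if the bucket swings or tips by more than about 35 degrees, or the adaptor tips so far (angle between any of bucket, adaptor's own z axis and vertical above 0.6 rad).
It fails at once if the glass beaker is moved by more than 20 mm or tipped (distance of beaker from where it was at the start of the episode above 0.02 m or angle between beaker's own z axis and vertical above 0.4 rad).
It fails at once if a vial, the adaptor or the bucket is let fall from more than about 15 mm (moves faster than 0.55 m/s with no finger on it) ((linear speed of orange_vial above 0.55 m/s and contact force between the fingers and orange_vial below 0.05 N) or (linear speed of green_vial above 0.55 m/s and contact force between the fingers and green_vial below 0.05 N) or (linear speed of adaptor above 0.55 m/s and contact force between the fingers and adaptor below 0.05 N) or (linear speed of bucket above 0.55 m/s and contact force between the fingers and bucket below 0.05 N)).
It also fails if it takes over 115 s, if anything falls off the work surface, if the arm or the gripper's body presses on something with over 40 N, if the wrist force passes 120 N, or if a joint passes its speed limit or range.

## Working session

There is one attempt and no reset: what is moved stays moved. The work goes in short steps, Python scripts to look and compute and a tool call to move; the robot and the scene stay as the last step left them, time stands still between calls to the robot, and variables do not carry over. Pictures are saved under pics/ and viewed, at most 14 in all, crops included, and the job is handed in when it is done.

Besides the shell and the picture viewer there is one more tool, called after ">>>" by a JSON object that holds its "method" and its "body", one argument or row to a line. arm_command: Moves the arm, as the interface text tells. Its arguments: {"type":"object","properties":{"steps":{"type":"array","items":{"type":"number"}},"grip":{"type":"number"}},"required":["steps"]}

```bash
mkdir -p pics; ls; cat > h.py <<'E'
from bench import *
import numpy as np, cv2
def shot(n,f):
    im=get_image(n); cv2.imwrite('pics/'+f,im[:,:,::-1]); return im
def ray(n,u,v):
    c=get_calibration(n);K=np.array(c['camera_matrix'],float);T=np.array(c['cam_to_world'],float)
    d=np.array([(u-K[0,2])/K[0,0],(v-K[1,2])/K[1,1]]);s=d.copy()
    for _ in range(30): s=d/(1+c['k1']*(s@s))
    r=T[:3,:3]@np.array([s[0],s[1],1]);return T[:3,3],r
def onz(n,u,v,z):
    o,r=ray(n,u,v);return (o+r*(z-o[2])/r[2]).round(1)
E
python3 - <<'E'
from h import *
a=shot('top','t0.png');b=shot('side','s0.png')
for n in('top','side'):
    c=get_calibration(n);print(np.round(c['cam_to_world'],3),c['camera_matrix'],c['k1'])
s=read_state();print(s)
E
```

```text
pics
[[ 1.000000e-02 -9.980000e-01  6.300000e-02  5.192030e+02]
 [-1.000000e+00 -1.000000e-02 -7.000000e-03 -1.187450e+02]
 [ 8.000000e-03 -6.300000e-02 -9.980000e-01  1.400056e+03]
 [ 0.000000e+00  0.000000e+00  0.000000e+00  1.000000e+00]] [[474.41958015   0.         325.04824294]
 [  0.         474.41958015 198.25597996]
 [  0.           0.           1.        ]] -0.10716291631259771
[[ 9.970000e-01 -4.000000e-02  6.400000e-02  5.444050e+02]
 [-7.600000e-02 -5.080000e-01  8.580000e-01 -1.118118e+03]
 [-2.000000e-03 -8.600000e-01 -5.100000e-01  6.446690e+02]
 [ 0.000000e+00  0.000000e+00  0.000000e+00  1.000000e+00]] [[418.05100752   0.         317.27109036]
 [  0.         418.05100752 203.08695077]
 [  0.           0.           1.        ]] -0.05281881215222964
{'clock': 0.1, 'joints': array([-9.57396701e-01,  3.85470958e-01,  6.73949942e-03, -4.38164345e-04,
       -1.19400230e+00, -2.58593087e-01]), 'joint_vel': array([ 0.00154697, -0.00112223,  0.00236486,  0.00122569, -0.00060542,
       -0.00054354]), 'joint_efforts': array([-4.69540191e-04, -3.93319774e+01,  1.88929081e+01,  4.19795841e+00,
       -2.60563487e-03, -2.76954992e-07]), 'position': array([ 216.92716365, -585.50180071,  194.42683107]), 'ee_rot': array([-1.76394570e-01,  9.84319042e-01,  9.64089380e-04, -2.24516646e-04]), 'contact_force': array([ 1.40527537, -0.28792702,  0.4409554 ]), 'wrist_torque': array([0.01884626, 0.00229255, 0.0155431 ]), 'grasp_force': 0.0, 'gripper_width': 85.28186062822603}
```

View pics/t0.png

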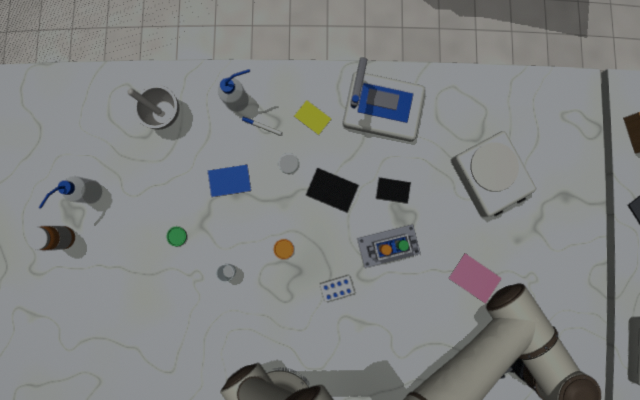

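View pics/s0.png

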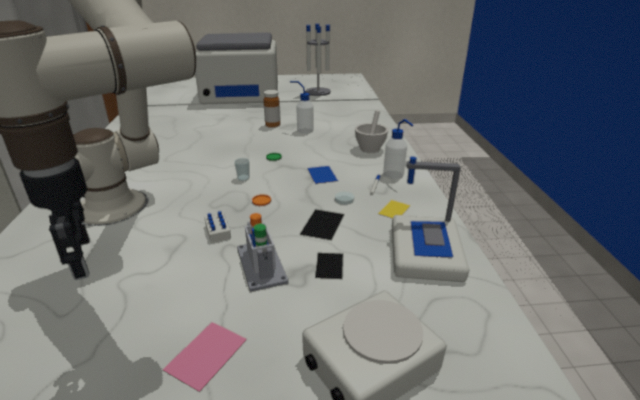

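The top view shows the cradle at (390,246), with the orange cap at (387,250) and the green cap at (404,245). The orange dish is at (284,249), the green dish at (177,236), the blue mat at (230,180), and the beaker at (228,272).
Black mat candidates are black (332,190), smaller black (393,190), pink (474,278) and yellow (313,118). The one at (332,190) fits because it is black and the larger of the two. I'll measure these and check the choice in an enlarged crop.

```bash
cat >> h.py <<'E'
def blobs(im,lo,hi,roi,amin=20):
    h=cv2.cvtColor(im,cv2.COLOR_RGB2HSV);m=cv2.inRange(h,np.array(lo),np.array(hi));x0,y0,x1,y1=roi
    k=np.zeros_like(m);k[y0:y1,x0:x1]=m[y0:y1,x0:x1]
    cs,_=cv2.findContours(k,cv2.RETR_EXTERNAL,cv2.CHAIN_APPROX_NONE)
    return sorted([c for c in cs if cv2.contourArea(c)>amin],key=cv2.contourArea)[::-1]
def rect(n,c,z):
    p=np.array([onz(n,*q[0],z)[:2] for q in c],np.float32)
    (cx,cy),(w,h),a=cv2.minAreaRect(p)
    if w<h: w,h,a=h,w,a+90
    return np.round([cx,cy,w,h,(a+90)%180-90],1)  # a: world angle of long side, deg
COL=dict(orange=((8,150,120),(20,255,255)),green=((50,120,80),(80,255,255)),blue=((105,150,80),(125,255,255)),black=((0,0,0),(180,255,45)))
E
python3 - <<'E'
from h import *
import cv2
t=cv2.imread('pics/t0.png')[:,:,::-1].copy();s=cv2.imread('pics/s0.png')[:,:,::-1].copy()
R=lambda nm,roi,z,im=t,n='top':[print(nm,n,z,rect(n,c,z),[round(float(q),1) for q in c.reshape(-1,2).mean(0)]) for c in blobs(im,*COL[nm],roi)[:3]]
R('black',(295,160,365,220),4);R('black',(370,170,420,210),4);R('blue',(200,155,260,205),4)
R('orange',(265,235,300,265),10);R('green',(160,220,195,255),10)
R('orange',(370,235,420,265),128.5);R('green',(370,235,420,265),128.5)
R('orange',(240,180,280,208),10,s,'side');R('green',(260,145,290,165),10,s,'side')
R('orange',(240,209,280,225),122,s,'side');R('green',(250,220,290,240),122,s,'side');R('blue',(300,160,345,190),4,s,'side')
R('black',(300,205,350,242),4,s,'side')
c=t[150:290,300:440];d=t[220:300,200:300]
o=np.hstack([cv2.resize(c,(500,500),interpolation=2),cv2.resize(d,(300,240),interpolation=2) if 0 else np.pad(cv2.resize(d,(290,232)),((0,268),(0,0),(0,0)))])
cv2.imwrite('pics/c1.png',o[:,:,::-1])
E
```

```text
black top 4 [ 632.7 -148.8  129.7   85.1   67.8] [332.0, 189.6]
black top 4 [ 633.7 -329.4   92.2   60.3   81.7] [392.9, 190.0]
blue top 4 [657.5 156.4 115.8  76.2 -81. ] [229.1, 180.3]
orange top 10 [456.9  -7.5  52.7  52.5 -89.2] [283.3, 248.6]
green top 10 [490.6 309.4  54.3  53.  -89. ] [176.1, 236.1]
orange top 128.5 [ 464.7 -292.6   21.6   21.5  -89.5] [386.0, 249.4]
green top 128.5 [ 474.3 -339.7   24.3   24.2  -89.3] [403.3, 245.2]
orange side 10 [456.4 -15.1  56.1  48.7 -89.1] [261.0, 199.7]
green side 10 [489.4 298.2  48.1  44.5  -4.6] [273.3, 156.3]
orange side 122 [ 461.5 -288.5   26.2   21.3  -61.5] [255.3, 216.7]
green side 122 [ 472.4 -333.1   25.5   22.4  -88.1] [259.2, 227.3]
blue side 4 [655.6 153.5 106.6  72.3 -80.4] [321.8, 174.2]
black side 4 [ 630.6 -152.3  125.4   82.1   68. ] [322.3, 224.3]
```

View pics/c1.png

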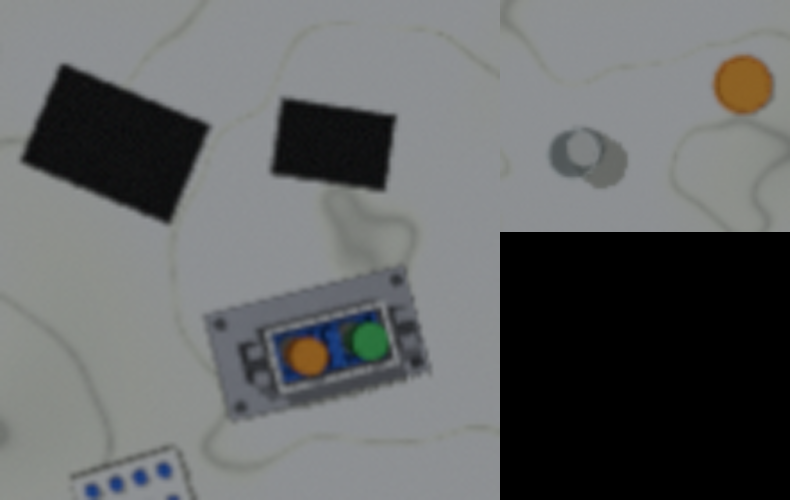

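The crop confirms it: the larger black mat at (332,190) measures about 130x85, while the other is 92x60. The caps are 48.1 mm apart, as they should be, and the cradle's y axis is at 101.5°. I'll turn the tool first.

```bash
cat >> h.py <<'E'
def plan(x,y,z,yaw):
    from scipy.spatial.transform import Rotation as Ro
    s=read_state();R=Ro.from_quat(s['ee_rot']).as_matrix();a=np.degrees(np.arctan2(R[1,1],R[0,1]))
    d=R.T@(np.array([x,y,z])-s['position']);dy=(yaw-a+90)%180-90
    print('pos',s['position'].round(1),'yaw',round(a,1),'tilt z',R[:,2].round(3),'| shift mm',d.round(1),'roll rad',round(-np.radians(dy),3),'| F',np.round(s['contact_force'],1),'w',round(s['gripper_width'],1),'t',round(s['clock'],1))
E
```

>>> {"method": "arm_command", "body": {
  "steps": [0, 0, 0, -0.08, 0, 0, 0, -0.15, 0, 0, 0, -0.17, 0, 0, 0, -0.17, 0, 0, 0, -0.17, 0, 0, 0, -0.17, 0, 0, 0, -0.17, 0, 0, 0, -0.17, 0, 0, 0, -0.12, 0, 0, 0, -0.047, 0, 0, 0, 0, 0, 0, 0, 0],
  "grip": 0.07
}}

```text
clock: 1.6
position: [217.1, -585.9, 195.1]
ee_rot: [0.774, -0.633, -0.0, -0.0]
contact_force: [-1.2, -0.3, -0.8]
gripper_width: 69.9
grasp_force: 0.0
```

```bash
python3 -c "
from h import *
plan(474.3,-339.7,185,11.5)"
```

```text
pos [ 217.1 -585.9  195.1] yaw -168.5 tilt z [-0.     0.001 -1.   ] | shift mm [-190.1 -301.1   10.2] roll rad -0.0 | F [-1.2 -0.3 -0.8] w 69.9 t 1.6
```

>>> {"method": "arm_command", "body": {
  "steps": [-0.008, -0.0127, 0, 0, -0.016, -0.0254, 0, 0, -0.02, -0.0317, 0, 0, -0.02, -0.0317, 0, 0, -0.02, -0.0317, 0, 0, -0.02, -0.0317, 0, 0, -0.02, -0.0317, 0, 0, -0.02, -0.0317, 0, 0, -0.02, -0.0317, 0.003, 0, -0.014, -0.0222, 0.003, 0, -0.008, -0.0127, 0.003, 0, -0.004, -0.0062, 0.001, 0, 0, 0, 0, 0, 0, 0, 0, 0]
}}

```text
clock: 3.35
position: [473.8, -340.3, 185.6]
ee_rot: [0.774, -0.633, 0.0, 0.0]
contact_force: [0.4, -0.1, -0.6]
gripper_width: 70.2
grasp_force: 0.0
```

```bash
python3 -c "
from h import *
plan(474.3,-339.7,98.5,11.5)
b=shot('side','s1.png');cv2.imwrite('pics/s1c.png',cv2.resize(b[120:320,160:360],(600,600))[:,:,::-1])"
```

```text
pos [ 473.8 -340.3  185.6] yaw -168.5 tilt z [ 0. -0. -1.] | shift mm [-0.5 -0.6 87.1] roll rad -0.001 | F [ 0.4 -0.1 -0.6] w 70.2 t 3.4
```

View pics/s1c.png

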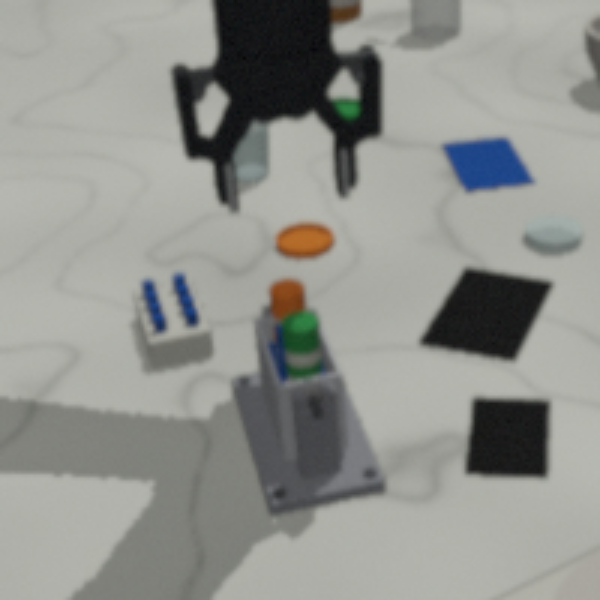

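The gripper is over the caps in the side crop: fingers at about (288,200), green cap at (301,330), orange cap behind it. Nothing is in the way, so I'll descend.

>>> {"method": "arm_command", "body": {
  "steps": [0, -0.0005, 0.01, 0, 0, 0, 0.02, 0, 0, 0, 0.02, 0, 0, 0, 0.018, 0, 0, 0, 0.012, 0, 0, 0, 0.007, 0, 0, 0, 0, 0]
}}

```text
clock: 4.28
position: [474.6, -339.7, 98.1]
ee_rot: [0.774, -0.633, -0.0, 0.0]
contact_force: [-0.1, 0.3, 0.2]
gripper_width: 70.0
grasp_force: 0.0
```

>>> {"method": "arm_command", "body": {
  "steps": [0, 0, 0, 0, 0, 0, 0, 0, 0, 0, 0, 0, 0, 0, 0, 0, 0, 0, 0, 0, 0, 0, 0, 0],
  "grip": 0.02
}}

```text
clock: 5.03
position: [474.7, -339.7, 98.4]
ee_rot: [0.774, -0.633, 0.0, -0.0]
contact_force: [0.4, 1.1, 0.1]
gripper_width: 19.8
grasp_force: 0.0
```

The fingers closed to 19.8 mm, so they missed. I'll look.

```bash
python3 -c "
from h import *
b=shot('side','s2.png');t=shot('top','t2.png');o=np.hstack([cv2.resize(b[180:300,210:310],(400,480)),cv2.resize(t[200:290,340:440],(400,480))]);cv2.imwrite('pics/c2.png',o[:,:,::-1])"
```

```text
(no output)
```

View pics/c2.png

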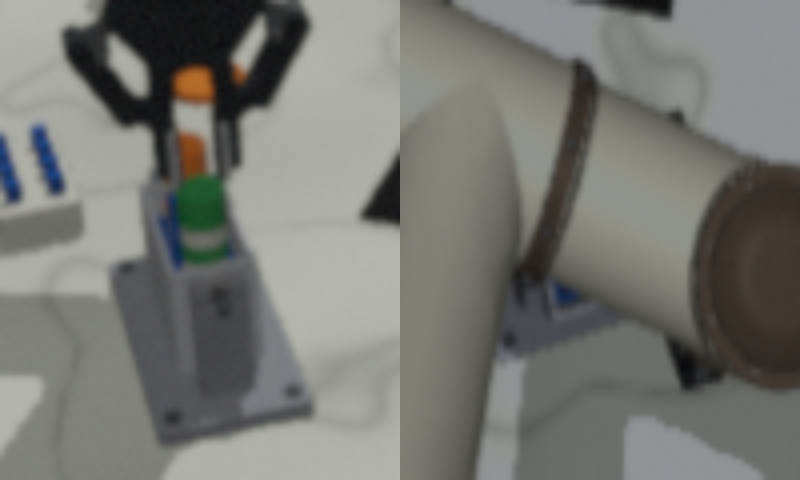

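```bash
cat >> h.py <<'E'
def proj(n,p):
    c=get_calibration(n);T=np.linalg.inv(np.array(c['cam_to_world'],float));q=T[:3,:3]@np.array(p)+T[:3,3]
    s=q[:2]/q[2];s=s*(1+c['k1']*(s@s));K=np.array(c['camera_matrix']);return (K[:2,:2]@s+K[:2,2]).round(1)
E
python3 -c "
from h import *
print(proj('side',[474.7,-339.7,98.4]),proj('side',[474.7,-339.7,128.5]),proj('side',[474.3,-339.7,28.5]))
for z in(98,110,120,130): print(z,onz('side',260.6,225,z))
b=cv2.imread('pics/s2.png')[:,:,::-1].copy()
for nm in('green','orange'):
  for im in (b,cv2.imread('pics/s0.png')[:,:,::-1].copy()):
    for c in blobs(im,*COL[nm],(235,205,290,245),5):print(nm,cv2.boundingRect(c),c.reshape(-1,2).mean(0))
t=cv2.imread('pics/t0.png')[:,:,::-1].copy()
for nm in('green','orange'):
  for c in blobs(t,*COL[nm],(370,235,420,265)):print(nm,cv2.boundingRect(c))
print(proj('side',[469.5,-316,12]),proj('top',[469.5,-316,12]))
for u,v in ((242,277.5),(283,262),(240,233)): pass
"
```

```text
[260.7 237.3] [259.7 226.2] [262.6 261.8]
98 [ 472.5 -288.6   98. ]
110 [ 474.1 -306.8  110. ]
120 [ 475.4 -322.   120. ]
130 [ 476.7 -337.1  130. ]
green (255, 224, 10, 7) [259.95833333 227.33333333]
green (254, 224, 11, 7) [259.2  227.28]
orange (255, 214, 6, 7) [257.1875 216.5   ]
orange (251, 214, 10, 7) [255.30434783 216.69565217]
green (399, 241, 10, 10)
orange (382, 245, 9, 9)
[261.5 261.1] [388.6 245.6]
```

```bash
python3 -c "
from h import *
print('s0 seen ~(78,275)',proj('side',[217,-585.7,195]),proj('side',[217,-585.7,225]))
print('s1 seen ~(256,186)',proj('side',[473.8,-340.3,185.6]),proj('side',[473.8,-340.3,215]))
for r in range(4):
  s=read_state();print(s['position'].round(1),s['joints'].round(3))
a=cv2.imread('pics/s0.png')[190:290,40:140];b=cv2.imread('pics/s2.png')[190:250,220:300]
cv2.imwrite('pics/c3.png',np.hstack([cv2.resize(a,(400,400),interpolation=2),cv2.resize(b,(400,400),interpolation=2)]))
"
```

```text
s0 seen ~(78,275) [ 91.2 283. ] [ 85.9 268.6]
s1 seen ~(256,186) [257.3 204.3] [256.3 192.3]
[ 474.7 -339.7   98.4] [-0.344  0.401 -0.229 -0.    -0.941  0.545]
[ 474.7 -339.7   98.4] [-0.344  0.401 -0.229 -0.    -0.941  0.545]
[ 474.7 -339.7   98.4] [-0.344  0.401 -0.229 -0.    -0.941  0.545]
[ 474.7 -339.7   98.4] [-0.344  0.401 -0.229 -0.    -0.941  0.545]
```

View pics/c3.png

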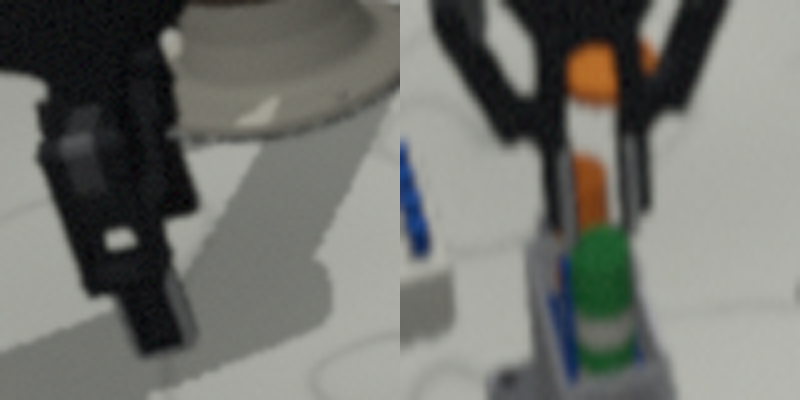

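The tips appear about 30 mm higher along the ray than the reported TCP (seen at row 224.5, predicted 237), so they closed above the cap. I'll open, go down 20 mm and look again.

>>> {"method": "arm_command", "body": {
  "steps": [0, 0, 0, 0, 0, 0, 0, 0, 0, 0, 0, 0, 0, 0, 0, 0],
  "grip": 0.06
}}

```text
clock: 5.62
position: [474.7, -339.6, 98.4]
ee_rot: [0.774, -0.633, -0.0, 0.0]
contact_force: [-0.2, -0.4, 0.1]
gripper_width: 59.7
grasp_force: 0.0
```

>>> {"method": "arm_command", "body": {
  "steps": [0, 0, 0.004, 0, 0, 0, 0.006, 0, 0, 0, 0.006, 0, 0, 0, 0.004, 0, 0, 0, 0, 0, 0, 0, 0, 0]
}}

```text
clock: 6.38
position: [474.9, -339.7, 78.5]
ee_rot: [0.775, -0.633, 0.0, -0.0]
contact_force: [-0.7, -0.8, -0.0]
gripper_width: 59.9
grasp_force: 0.0
```

```bash
python3 -c "
from h import *
plan(474,-339.7,78,11.5)
b=shot('side','s3.png');t=shot('top','t3.png');o=np.hstack([cv2.resize(b[180:280,210:310],(480,480),interpolation=2)]);cv2.imwrite('pics/c4.png',o[:,:,::-1])"
```

```text
pos [ 474.9 -339.7   78.5] yaw -168.5 tilt z [ 0. -0. -1.] | shift mm [-0.2  0.9  0.5] roll rad 0.0 | F [-0.7 -0.8 -0. ] w 59.9 t 6.4
```

View pics/c4.png

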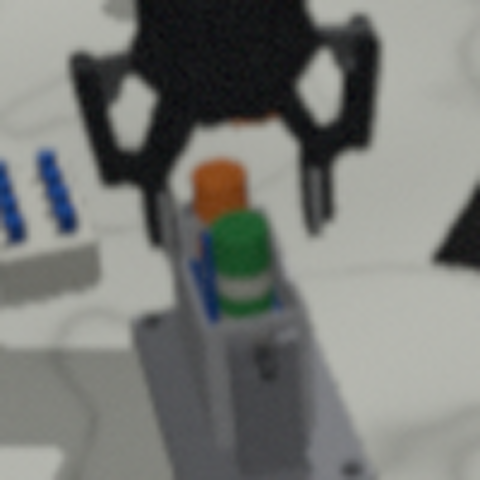

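```bash
python3 -c "
from h import *
for y in(-302,-340,-378): print('body bottom nominal',y,proj('side',[475,y,151.5]))
for dz in(0,15,33): print(dz,proj('side',[475,-340,86+dz]), proj('side',[475+30*.98,-340+6,86+dz]),proj('side',[475-30*.98,-346,86+dz]))
for dy in(0,25,50): print(dy,proj('side',[475+30*.98,-334+dy,86]),proj('side',[475-30*.98,-346+dy,86]))
t=cv2.imread('pics/t3.png');cv2.imwrite('pics/c5.png',cv2.resize(t[180:300,340:500],(800,600),interpolation=2))
"
```

```text
body bottom nominal -302 [259.8 208.6]
body bottom nominal -340 [259.1 217.6]
body bottom nominal -378 [258.3 227.3]
0 [261.2 241.9] [274.2 239.8] [248. 244.]
15 [260.7 236.5] [273.8 234.4] [247.4 238.6]
33 [260.1 229.9] [273.4 227.8] [246.7 232. ]
0 [274.2 239.8] [248. 244.]
25 [274.3 233.5] [248.7 237.6]
50 [274.4 227.6] [249.4 231.5]
```

View pics/c5.png

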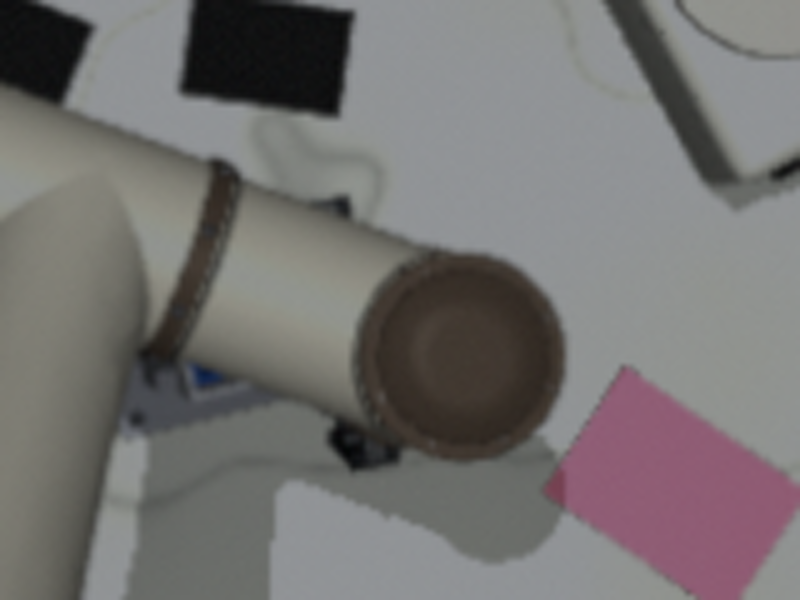

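In the top view the finger linkages show at (413,269) and (408,221). That rules out a +y offset, so the fingertips really are about 30 mm above the reported TCP z. I'll go down another 15 mm and close.

>>> {"method": "arm_command", "body": {
  "steps": [0, 0, 0.005, 0, 0, 0, 0.005, 0, 0, 0, 0.005, 0, 0, 0, 0, 0, 0, 0, 0, 0]
}}

```text
clock: 7.1
position: [474.8, -339.7, 63.4]
ee_rot: [0.775, -0.633, 0.0, 0.0]
contact_force: [-0.0, 0.4, 0.2]
gripper_width: 60.3
grasp_force: 0.0
```

>>> {"method": "arm_command", "body": {
  "steps": [0, 0, 0, 0, 0, 0, 0, 0, 0, 0, 0, 0, 0, 0, 0, 0, 0, 0, 0, 0],
  "grip": 0.02
}}

```text
clock: 7.72
position: [474.8, -339.8, 63.7]
ee_rot: [0.775, -0.633, 0.0, 0.0]
contact_force: [-1.5, -0.1, 2.8]
gripper_width: 26.8
grasp_force: 58.8
```

```bash
python3 -c "
from h import *
plan(474,-339.7,63,11.5)
b=shot('side','s4.png');o=np.hstack([cv2.resize(b[180:280,210:310],(480,480),interpolation=2)]);cv2.imwrite('pics/c6.png',o[:,:,::-1])"
```

```text
pos [ 474.8 -339.8   63.7] yaw -168.5 tilt z [ 0. -0. -1.] | shift mm [-0.3  0.8  0.7] roll rad 0.0 | F [-1.5 -0.1  2.8] w 26.8 t 7.7
```

View pics/c6.png

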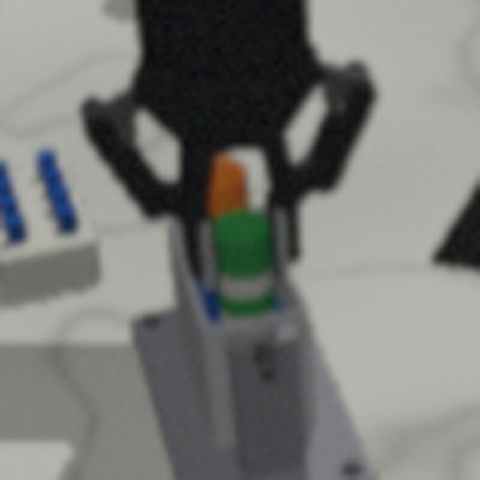

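It's holding the green cap at 26.8 mm with 59 N, and the tips sit beside the cap at crop row 285. I'll lift straight up slowly.

>>> {"method": "arm_command", "body": {
  "steps": [0, 0, -0.003, 0, 0, 0, -0.006, 0, 0, 0, -0.01, 0, 0, 0, -0.01, 0, 0, 0, -0.015, 0, 0, 0, -0.015, 0, 0, 0, -0.015, 0, 0, 0, -0.015, 0, 0, 0, -0.011, 0, 0, 0, -0.005, 0, 0, 0, 0, 0]
}}

```text
clock: 9.15
position: [474.7, -339.6, 168.5]
ee_rot: [0.774, -0.633, 0.0, -0.0]
contact_force: [-0.5, 1.2, -0.1]
gripper_width: 26.5
grasp_force: 58.9
```

```bash
python3 -c "
from h import *
plan(490.6,309.4,170,11.5)
b=shot('side','s5.png');o=np.hstack([cv2.resize(b[130:280,200:320],(480,600),interpolation=2)]);cv2.imwrite('pics/c7.png',o[:,:,::-1])"
```

```text
pos [ 474.7 -339.6  168.5] yaw -168.5 tilt z [ 0.  0. -1.] | shift mm [-632.8 -145.1   -1.4] roll rad 0.0 | F [-0.5  1.2 -0.1] w 26.5 t 9.2
```

View pics/c7.png

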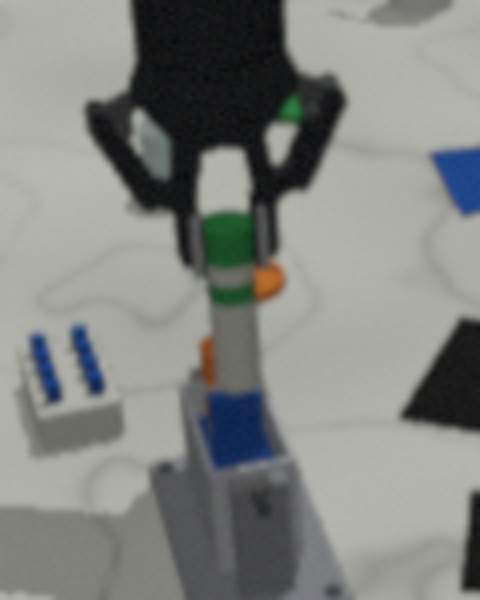

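The green vial hangs straight in the grip, with its base at crop (236,390), or about z=133. That puts the base 35 mm below the reported TCP. I'll raise it and carry it to the green dish.

>>> {"method": "arm_command", "body": {
  "steps": [0, 0, -0.01, 0, 0, 0, -0.015, 0, 0, 0, -0.006, 0]
}}

```text
clock: 9.57
position: [475.5, -340.1, 201.3]
ee_rot: [0.775, -0.633, 0.001, -0.0]
contact_force: [0.1, -0.0, -0.5]
gripper_width: 26.4
grasp_force: 58.9
```

>>> {"method": "arm_command", "body": {
  "steps": [-0.01, -0.0023, 0, 0, -0.022, -0.005, 0, 0, -0.034, -0.0078, 0, 0, -0.042, -0.00963, 0, 0, -0.042, -0.00963, 0, 0, -0.042, -0.00963, 0, 0, -0.042, -0.00963, 0, 0, -0.042, -0.00963, 0, 0, -0.042, -0.00963, 0, 0, -0.042, -0.00963, 0, 0, -0.042, -0.00963, 0, 0, -0.042, -0.00963, 0, 0, -0.042, -0.00963, 0, 0, -0.042, -0.00963, 0, 0, -0.042, -0.00963, 0, 0, -0.032, -0.0073, 0, 0, -0.018, -0.0041, 0, 0, -0.009, -0.0021, 0, 0, -0.0038, -0.0009, 0, 0, 0, 0, 0, 0]
}}

```text
clock: 12.08
position: [490.5, 308.8, 199.5]
ee_rot: [0.774, -0.633, -0.0, 0.0]
contact_force: [-1.5, -0.4, -0.5]
gripper_width: 26.4
grasp_force: 59.0
```

```bash
python3 -c "
from h import *
plan(490.6,309.4,40,11.5)"
```

```text
pos [490.5 308.8 199.5] yaw -168.5 tilt z [-0. -0. -1.] | shift mm [ -0.6  -0.2 159.5] roll rad -0.0 | F [-1.5 -0.4 -0.5] w 26.4 t 12.1
```

>>> {"method": "arm_command", "body": {
  "steps": [0, 0, 0.01, 0, 0, 0, 0.02, 0, 0, 0, 0.025, 0, 0, 0, 0.025, 0, 0, 0, 0.025, 0, 0, 0, 0.02, 0, 0, 0, 0.014, 0, 0, 0, 0.006, 0, 0, 0, 0, 0, 0, 0, 0, 0]
}}

```text
clock: 13.32
position: [491.0, 309.8, 55.2]
ee_rot: [0.775, -0.633, 0.0, -0.001]
contact_force: [0.8, 0.1, 0.2]
gripper_width: 26.1
grasp_force: 59.0
```

```bash
python3 -c "
from h import *
plan(490.6,309.4,40,11.5)
b=shot('side','s6.png');t=shot('top','t6.png');o=np.hstack([cv2.resize(b[90:190,220:320],(400,400),interpolation=2),cv2.resize(t[190:290,130:230],(400,400),interpolation=2)]);cv2.imwrite('pics/c8.png',o[:,:,::-1])"
```

```text
pos [491.  309.8  55.2] yaw -168.5 tilt z [ 0.001  0.001 -1.   ] | shift mm [ 0.3  0.5 15.2] roll rad 0.0 | F [0.8 0.1 0.2] w 26.1 t 13.3
```

View pics/c8.png

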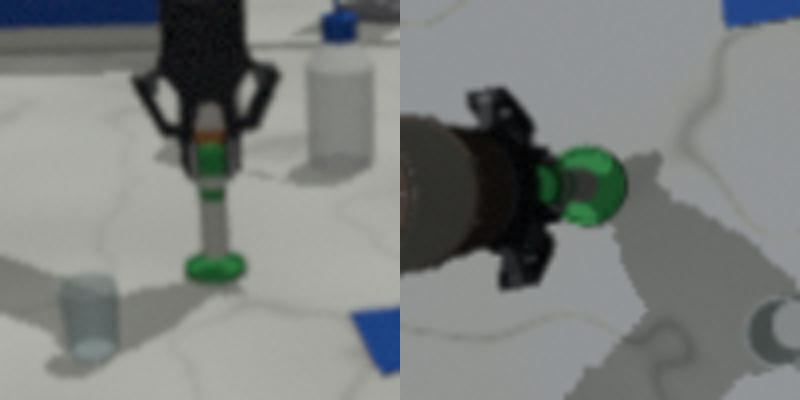

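The green vial stands over the green dish in both views, at crop (215,250) with the dish at (216,268). I'll lower it the last part slowly.

>>> {"method": "arm_command", "body": {
  "steps": [0, 0, 0.004, 0, 0, 0, 0.004, 0, 0, 0, 0.003, 0, 0, 0, 0.002, 0, 0, 0, 0.001, 0, 0, 0, 0, 0, 0, 0, 0, 0]
}}

```text
clock: 14.3
position: [490.6, 309.4, 40.5]
ee_rot: [0.774, -0.633, 0.0, -0.0]
contact_force: [-0.2, -0.7, 0.1]
gripper_width: 26.5
grasp_force: 59.0
```

>>> {"method": "arm_command", "body": {
  "steps": [0, 0, 0.001, 0, 0, 0, 0.001, 0, 0, 0, 0, 0]
}}

```text
clock: 14.68
position: [490.7, 309.6, 39.4]
ee_rot: [0.775, -0.632, 0.0, -0.0]
contact_force: [-1.5, -0.6, 5.1]
gripper_width: 26.3
grasp_force: 59.4
```

Contact at 5 N, where I expected it. I'll release and retreat.

>>> {"method": "arm_command", "body": {
  "steps": [0, 0, 0, 0, 0, 0, 0, 0, 0, 0, 0, 0, 0, 0, 0, 0],
  "grip": 0.06
}}

```text
clock: 15.18
position: [490.5, 309.3, 38.2]
ee_rot: [0.774, -0.633, -0.0, 0.0]
contact_force: [0.6, 0.2, 0.3]
gripper_width: 60.1
grasp_force: 0.0
```

>>> {"method": "arm_command", "body": {
  "steps": [0, 0, -0.01, 0, 0, 0, -0.025, 0, 0, 0, -0.035, 0, 0, 0, -0.035, 0, 0, 0, -0.025, 0, 0, 0, -0.01, 0, 0, 0, 0, 0]
}}

```text
clock: 16.05
position: [490.6, 309.5, 178.9]
ee_rot: [0.774, -0.633, -0.0, -0.001]
contact_force: [-1.0, 0.3, -0.8]
gripper_width: 60.0
grasp_force: 0.0
```

```bash
python3 -c "
from h import *
plan(464.7,-292.6,180,11.5)
t=cv2.imread('pics/t3.png')
t=get_image('top')
for c in blobs(t,*COL['green'],(150,210,205,260)): print(rect('top',c,104),c.reshape(-1,2).mean(0))
"
```

```text
pos [490.6 309.5 178.9] yaw -168.5 tilt z [ 0.001  0.001 -1.   ] | shift mm [584.8 145.5  -1.7] roll rad 0.0 | F [-1.   0.3 -0.8] w 60.0 t 16.1
[481.2 295.8  54.1  23.8  49.5] [170.28571429 239.67346939]
[506.6 273.4  46.4  18.   66.6] [178.63888889 231.19444444]
```

>>> {"method": "arm_command", "body": {
  "steps": [0.01, 0.0025, 0, 0, 0.022, 0.0055, 0, 0, 0.034, 0.0085, 0, 0, 0.042, 0.01045, 0, 0, 0.042, 0.01045, 0, 0, 0.042, 0.01045, 0, 0, 0.042, 0.01045, 0, 0, 0.042, 0.01045, 0, 0, 0.042, 0.01045, 0, 0, 0.042, 0.01045, 0, 0, 0.042, 0.01045, 0, 0, 0.042, 0.01045, 0, 0, 0.042, 0.01045, 0, 0, 0.042, 0.01045, 0, 0, 0.03, 0.0075, 0, 0, 0.016, 0.004, 0, 0, 0.008, 0.002, 0, 0, 0.0028, 0.0006, 0, 0, 0, 0, 0, 0, 0, 0, 0, 0]
}}

```text
clock: 18.6
position: [464.9, -292.0, 178.5]
ee_rot: [0.775, -0.632, 0.0, -0.0]
contact_force: [-0.7, 0.3, -0.1]
gripper_width: 59.9
grasp_force: 0.0
```

```bash
python3 -c "
from h import *
plan(464.7,-292.6,63.5,11.5)
t=shot('top','t7.png');b=shot('side','s7.png')
for c in blobs(t,*COL['green'],(150,210,205,260)): print('green',rect('top',c,104),c.reshape(-1,2).mean(0),cv2.boundingRect(c))
print(proj('top',[490.6,309.4,104]),proj('top',[490.6,309.4,4]))
for c in blobs(b,*COL['orange'],(235,205,290,245),5):print('orange side',cv2.boundingRect(c))
o=np.hstack([cv2.resize(b[90:250,220:320],(400,600),interpolation=2),cv2.resize(t[190:290,130:230],(400,600),interpolation=2)]);cv2.imwrite('pics/c9.png',o[:,:,::-1])
"
```

```text
pos [ 464.9 -292.   178.5] yaw -168.4 tilt z [ 0.  0. -1.] | shift mm [  0.5   0.3 115. ] roll rad 0.001 | F [-0.7  0.3 -0.1] w 59.9 t 18.6
green [480.7 296.4  53.6  23.6  46.8] [170.10416667 239.60416667] (162, 232, 18, 14)
green [506.6 273.4  46.4  18.   66.6] [178.54285714 231.05714286] (170, 227, 16, 11)
[165.7 236.5] [176.6 236. ]
orange side (251, 214, 10, 8)
```

View pics/c9.png

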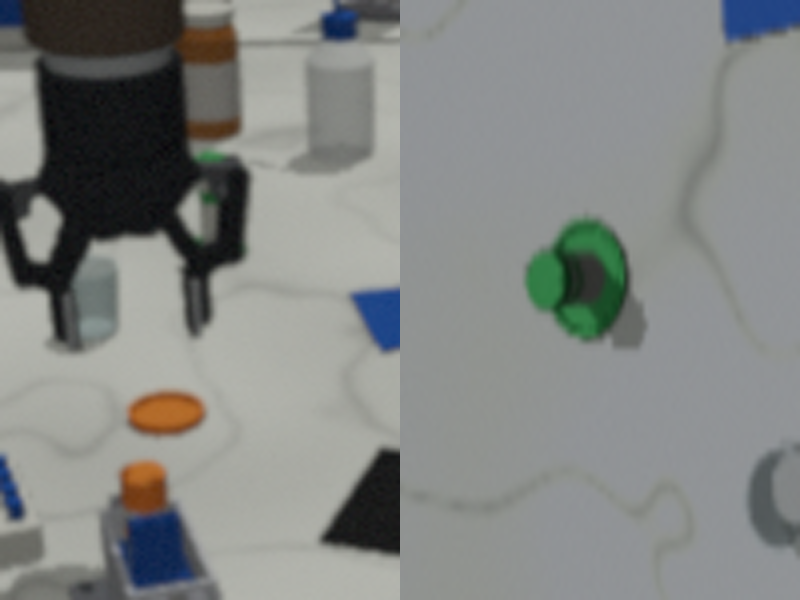

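The green vial stands upright in its dish: cap at pixel (166.8,236.7), predicted (165.7,236.5). Next is the orange vial.

>>> {"method": "arm_command", "body": {
  "steps": [0.0005, 0, 0.01, 0, 0, 0, 0.02, 0, 0, 0, 0.025, 0, 0, 0, 0.025, 0, 0, 0, 0.02, 0, 0, 0, 0.01, 0, 0, 0, 0.005, 0, 0, 0, 0, 0, 0, 0, 0, 0]
}}

```text
clock: 19.82
position: [465.3, -293.4, 64.1]
ee_rot: [0.775, -0.633, 0.001, -0.0]
contact_force: [-0.1, 0.0, 0.5]
gripper_width: 59.9
grasp_force: 0.0
```

>>> {"method": "arm_command", "body": {
  "steps": [0, 0, 0, 0, 0, 0, 0, 0, 0, 0, 0, 0, 0, 0, 0, 0, 0, 0, 0, 0],
  "grip": 0.02
}}

```text
clock: 20.45
position: [464.9, -293.4, 63.9]
ee_rot: [0.775, -0.633, 0.0, 0.0]
contact_force: [-0.7, -0.5, 5.1]
gripper_width: 26.2
grasp_force: 58.8
```

Gripped. I'll lift slowly, then carry it to the orange dish.

>>> {"method": "arm_command", "body": {
  "steps": [0, 0, -0.003, 0, 0, 0, -0.006, 0, 0, 0, -0.01, 0, 0, 0, -0.015, 0, 0, 0, -0.02, 0, 0, 0, -0.02, 0, 0, 0, -0.02, 0, 0, 0, -0.012, 0, 0, 0, -0.005, 0, 0, 0, 0, 0]
}}

```text
clock: 21.7
position: [464.7, -293.1, 174.4]
ee_rot: [0.774, -0.633, -0.0, -0.0]
contact_force: [-0.8, -0.1, 0.3]
gripper_width: 26.3
grasp_force: 58.9
```

```bash
python3 -c "
from h import *
plan(456.9,-7.5,39,11.5)
b=shot('side','s8.png')
for c in blobs(b,*COL['orange'],(235,150,290,245),5):print('orange side',cv2.boundingRect(c))
print(proj('side',[464.7,-292.6,238]))"
```

```text
pos [ 464.7 -293.1  174.4] yaw -168.5 tilt z [-0.  0. -1.] | shift mm [-281.4  -49.4  135.4] roll rad 0.0 | F [-0.8 -0.1  0.3] w 26.3 t 21.7
orange side (260, 195, 10, 10)
orange side (248, 172, 10, 8)
[252.4 172.7]
```

>>> {"method": "arm_command", "body": {
  "steps": [-0.008, -0.0014, 0, 0, -0.018, -0.0032, 0, 0, -0.028, -0.0049, 0, 0, -0.036, -0.0063, 0, 0, -0.036, -0.0063, 0, 0, -0.036, -0.0063, 0, 0, -0.036, -0.0063, 0, 0, -0.036, -0.0063, 0, 0, -0.026, -0.0046, 0, 0, -0.013, -0.0023, 0, 0, -0.006, -0.0011, 0, 0, -0.0024, -0.0004, 0, 0, 0, 0, 0, 0, 0, 0, 0.015, 0, 0, 0, 0.025, 0, 0, 0, 0.025, 0, 0, 0, 0.025, 0, 0, 0, 0.018, 0, 0, 0, 0.01, 0, 0, 0, 0.004, 0]
}}

```text
clock: 24.25
position: [457.1, -8.0, 52.1]
ee_rot: [0.774, -0.633, -0.0, 0.0]
contact_force: [0.6, 0.3, -0.2]
gripper_width: 26.4
grasp_force: 59.0
```

>>> {"method": "arm_command", "body": {
  "steps": [0, 0, 0, 0, 0, 0, 0.004, 0, 0, 0, 0.004, 0, 0, 0, 0.003, 0, 0, 0, 0.001, 0, 0, 0, 0, 0, 0, 0, 0, 0]
}}

```text
clock: 25.12
position: [457.1, -7.6, 40.5]
ee_rot: [0.774, -0.633, 0.0, -0.0]
contact_force: [-0.4, 0.5, -1.6]
gripper_width: 26.3
grasp_force: 59.0
```

>>> {"method": "arm_command", "body": {
  "steps": [0, 0, 0.001, 0, 0, 0, 0.001, 0, 0, 0, 0, 0]
}}

```text
clock: 25.5
position: [457.4, -7.7, 39.6]
ee_rot: [0.775, -0.632, 0.0, -0.0]
contact_force: [-2.2, 0.6, 8.6]
gripper_width: 26.1
grasp_force: 59.9
```

>>> {"method": "arm_command", "body": {
  "steps": [0, 0, 0, 0, 0, 0, 0, 0, 0, 0, 0, 0, 0, 0, 0, 0],
  "grip": 0.06
}}

```text
clock: 26.0
position: [456.9, -7.6, 38.3]
ee_rot: [0.774, -0.633, -0.0, 0.0]
contact_force: [-0.1, -0.6, 0.7]
gripper_width: 60.0
grasp_force: 0.0
```

>>> {"method": "arm_command", "body": {
  "steps": [0, 0, -0.01, 0, 0, 0, -0.025, 0, 0, 0, -0.035, 0, 0, 0, -0.035, 0, 0, 0, -0.025, 0, 0, 0, -0.01, 0.071, 0, 0, 0, 0.15, 0, 0, 0, 0.17, 0, 0, 0, 0.17, 0, 0, 0, 0.17, 0, 0, 0, 0.17, 0, 0, 0, 0.17, 0, 0, 0, 0.17, 0, 0, 0, 0.17, 0, 0, 0, 0.12, 0, 0, 0, 0.04, 0, 0, 0, 0],
  "grip": 0.035
}}

```text
clock: 28.12
position: [457.0, -7.6, 179.0]
ee_rot: [-0.101, 0.995, 0.0, 0.0]
contact_force: [0.0, 0.2, -0.2]
gripper_width: 35.0
grasp_force: 0.0
```

```bash
python3 - <<'E'
from h import *
t=shot('top','t9.png')
for c in blobs(t,*COL['orange'],(255,220,320,290),8): print('orange',rect('top',c,104),c.reshape(-1,2).mean(0).round(1),cv2.boundingRect(c))
print(proj('top',[456.9,-7.5,104]))
for r in((360,220,425,275),):
  for nm,z in(('blue',68.5),('blue',109.5)):
    for c in blobs(t,*COL[nm],r,5): print(nm,z,rect('top',c,z),cv2.boundingRect(c))
plan(469.5,-316.2,178,101.5)
# grey rim of bucket / base plate
g=cv2.cvtColor(t,cv2.COLOR_RGB2HSV);print(g[262,370],g[238,365],g[285,400],g[246,430])
m=cv2.inRange(g,np.array([0,0,80]),np.array([180,70,125]));k=np.zeros_like(m);k[215:280,345:435]=m[215:280,345:435]
cs,_=cv2.findContours(k,0,1)
for c in sorted(cs,key=cv2.contourArea)[-2:]: print(cv2.contourArea(c),rect('top',c,12))
E
```

```text
orange [480.8 -20.7  28.7  13.6  57. ] [285.5 242.2] (280, 240, 11, 7)
[280.2 250.5]
blue 68.5 [ 469.1 -317.4   80.8   35.4  -75.6] (377, 238, 31, 19)
blue 109.5 [ 470.7 -311.3   78.3   34.3  -75.7] (377, 238, 31, 19)
pos [457.   -7.6 178.9] yaw 101.5 tilt z [ 0.001  0.    -1.   ] | shift mm [  49.5 -304.8    0.9] roll rad 0.001 | F [ 0.9 -0.2  0.2] w 35.0 t 28.2
[112  24 117] [110  25 121] [108   8 151] [108   8 151]
4.0 [ 545.5 -349.2   19.7    5.5   68.6]
1775.5 [ 470.3 -315.   172.9   98.5  -75.5]
```

The base plate and the adaptor both put the cradle's axis at 104.4°; the play of the vials had skewed the first estimate. I'll move over the adaptor fin.

>>> {"method": "arm_command", "body": {
  "steps": [0.0013, -0.008, 0, 0, 0.0032, -0.02, 0, 0, 0.0052, -0.032, 0, 0, 0.0062, -0.038, 0, 0, 0.0062, -0.038, 0, 0, 0.0062, -0.038, 0, 0, 0.0062, -0.038, 0, 0, 0.0062, -0.038, 0, 0, 0.0045, -0.028, 0, 0, 0.0024, -0.015, 0, 0, 0.0013, -0.008, 0, 0, 0.0006, -0.0038, 0, -0.05, 0, 0, 0, 0, 0, 0, 0, 0]
}}

```text
clock: 29.92
position: [469.3, -315.6, 178.5]
ee_rot: [-0.125, 0.992, 0.0, 0.0]
contact_force: [-0.0, 0.2, -0.2]
gripper_width: 35.0
grasp_force: 0.0
```

```bash
python3 - <<'E'
from h import *
plan(469.8,-316.3,48,104.4)
t=shot('top','t10.png')
for c in blobs(t,*COL['orange'],(255,220,320,290),8): print('orange',rect('top',c,104),c.reshape(-1,2).mean(0).round(1),cv2.boundingRect(c))
b=shot('side','s10.png')
o=np.hstack([cv2.resize(b[150:300,200:320],(400,500),interpolation=2),cv2.resize(t[210:290,250:330],(400,500),interpolation=2)]);cv2.imwrite('pics/c10.png',o[:,:,::-1])
E
```

```text
pos [ 469.3 -315.6  178.5] yaw 104.4 tilt z [ 0.  0. -1.] | shift mm [ -0.3  -0.8 130.5] roll rad -0.0 | F [-0.   0.2 -0.2] w 35.0 t 29.9
orange [461.1 -15.1  49.1  49.  -89.4] [283.1 248.4] (274, 240, 19, 19)
```

View pics/c10.png

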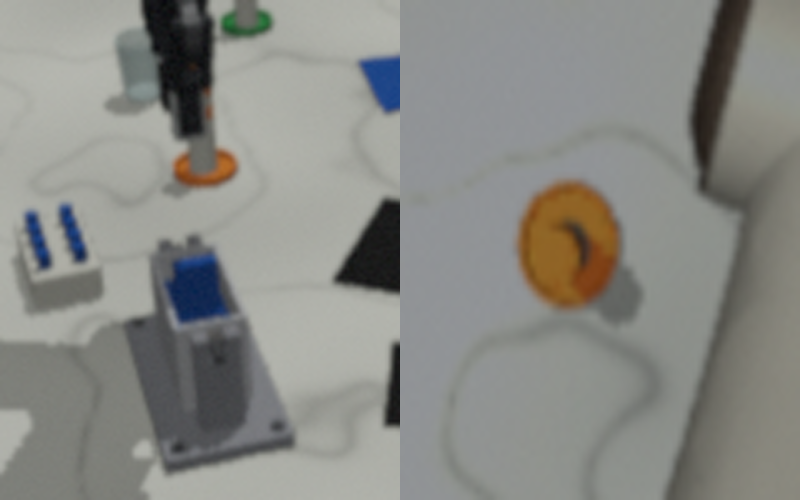

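The orange vial stands upright in its dish, and both cradle and adaptor are undisturbed. I'll go down onto the fin.

>>> {"method": "arm_command", "body": {
  "steps": [0, -0.0008, 0.015, 0, 0, 0, 0.025, 0, 0, 0, 0.025, 0, 0, 0, 0.02, 0, 0, 0, 0.012, 0, 0, 0, 0.01, 0, 0, 0, 0.01, 0, 0, 0, 0.008, 0, 0, 0, 0.005, 0, 0, 0, 0, 0, 0, 0, 0, 0]
}}

```text
clock: 31.4
position: [469.8, -317.1, 48.8]
ee_rot: [-0.125, 0.992, -0.0, 0.0]
contact_force: [-0.4, -0.1, 0.2]
gripper_width: 34.9
grasp_force: 0.0
```

>>> {"method": "arm_command", "body": {
  "steps": [0, 0, 0, 0, 0, 0, 0, 0, 0, 0, 0, 0, 0, 0, 0, 0, 0, 0, 0, 0],
  "grip": 0.002
}}

```text
clock: 32.02
position: [469.7, -317.0, 48.7]
ee_rot: [-0.125, 0.992, -0.0, 0.0]
contact_force: [0.1, 0.5, 2.7]
gripper_width: 8.7
grasp_force: 61.1
```

The fin is gripped, at 8.7 mm and 61 N. I'll lift straight up.

>>> {"method": "arm_command", "body": {
  "steps": [0, 0, -0.002, 0, 0, 0, -0.004, 0, 0, 0, -0.006, 0, 0, 0, -0.008, 0, 0, 0, -0.01, 0, 0, 0, -0.01, 0, 0, 0, -0.01, 0, 0, 0, -0.012, 0, 0, 0, -0.012, 0, 0, 0, -0.012, 0, 0, 0, -0.008, 0, 0, 0, -0.004, 0, 0, 0, 0, 0]
}}

```text
clock: 33.65
position: [469.5, -316.9, 146.5]
ee_rot: [-0.125, 0.992, -0.0, 0.0]
contact_force: [0.5, -0.6, -1.4]
gripper_width: 8.7
grasp_force: 60.7
```

```bash
python3 - <<'E'
from h import *
plan(657.5,156.4,29,99)
b=shot('side','s11.png');t=shot('top','t11.png')
for c in blobs(b,*COL['blue'],(225,150,300,290),8): print(cv2.boundingRect(c))
for p in([470,-316,121],[470,-316,208],[470,-316,166]): print(proj('side',p))
for c in blobs(t,*COL['blue'],(200,155,260,205)): print('mat',rect('top',c,4))
E
```

```text
pos [ 469.5 -316.9  146.5] yaw 104.4 tilt z [ 0.  0. -1.] | shift mm [-299.5  411.9  117.6] roll rad 0.094 | F [ 0.5 -0.6 -1.4] w 8.7 t 33.6
(246, 200, 22, 34)
[258.3 223.3]
[255.3 189.8]
[256.8 206.4]
mat [657.5 156.3 115.7  76.2 -81. ]
```

>>> {"method": "arm_command", "body": {
  "steps": [-0.0058, 0.008, 0, 0, -0.0145, 0.02, 0, 0, -0.0233, 0.032, 0, 0, -0.0305, 0.042, 0, 0, -0.0305, 0.042, 0, 0, -0.0305, 0.042, 0, 0, -0.0305, 0.042, 0, 0, -0.0305, 0.042, 0, 0, -0.0305, 0.042, 0, 0, -0.0291, 0.04, 0, 0, -0.0218, 0.03, 0, 0, -0.0124, 0.017, 0, 0, -0.0065, 0.009, 0, 0, -0.0029, 0.0039, 0, 0, 0, 0, 0, 0.047, 0, 0, 0, 0.047, 0, 0, 0, 0, 0, 0, 0, 0]
}}

```text
clock: 36.0
position: [657.1, 155.6, 146.6]
ee_rot: [-0.078, 0.997, 0.0, 0.0]
contact_force: [0.2, 0.4, -1.5]
gripper_width: 8.5
grasp_force: 60.7
```

```bash
python3 -c "
from h import *
plan(657.5,156.4,29,99)"
```

```text
pos [657.1 155.6 146.6] yaw 99.0 tilt z [ 0.  0. -1.] | shift mm [ -0.5   0.7 117.6] roll rad -0.001 | F [ 0.2  0.4 -1.5] w 8.5 t 36.0
```

>>> {"method": "arm_command", "body": {
  "steps": [-0.0005, 0.0007, 0.01, 0, 0, 0, 0.02, 0, 0, 0, 0.022, 0, 0, 0, 0.02, 0, 0, 0, 0.014, 0, 0, 0, 0.01, 0, 0, 0, 0.008, 0, 0, 0, 0.005, 0, 0, 0, 0.004, 0, 0, 0, 0.002, 0, 0, 0, 0.001, 0, 0, 0, 0, 0]
}}

```text
clock: 37.5
position: [657.7, 157.2, 30.6]
ee_rot: [-0.078, 0.997, 0.0, 0.0]
contact_force: [0.1, -0.1, -1.4]
gripper_width: 8.7
grasp_force: 60.7
```

>>> {"method": "arm_command", "body": {
  "steps": [0, 0, 0.001, 0, 0, 0, 0.001, 0, 0, 0, 0, 0]
}}

```text
clock: 37.88
position: [657.9, 157.3, 29.5]
ee_rot: [-0.078, 0.997, 0.0, 0.0]
contact_force: [-2.9, 0.1, 4.3]
gripper_width: 8.7
grasp_force: 61.6
```

Contact. I'll release, rise, and turn for the bucket (roll −1.665, which keeps joint 6 in range).

>>> {"method": "arm_command", "body": {
  "steps": [0, 0, 0, 0, 0, 0, 0, 0, 0, 0, 0, 0],
  "grip": 0.035
}}

```text
clock: 38.25
position: [657.5, 157.0, 28.1]
ee_rot: [-0.078, 0.997, -0.0, -0.0]
contact_force: [0.4, -0.4, -0.4]
gripper_width: 34.8
grasp_force: 0.0
```

>>> {"method": "arm_command", "body": {
  "steps": [0, 0, -0.01, 0, 0, 0, -0.02, 0, 0, 0, -0.03, 0, 0, 0, -0.035, 0, 0, 0, -0.03, -0.065, 0, 0, -0.015, -0.15, 0, 0, 0, -0.17, 0, 0, 0, -0.17, 0, 0, 0, -0.17, 0, 0, 0, -0.17, 0, 0, 0, -0.17, 0, 0, 0, -0.17, 0, 0, 0, -0.17, 0, 0, 0, -0.15, 0, 0, 0, -0.08, 0, 0, 0, -0.03, 0, 0, 0, 0]
}}

```text
clock: 40.38
position: [657.7, 157.1, 168.8]
ee_rot: [0.79, -0.613, 0.0, -0.0]
contact_force: [-0.1, 0.0, -0.2]
gripper_width: 34.9
grasp_force: 0.0
```

```bash
python3 -c "
from h import *
plan(469.8,-316.3,150,14.4);print(read_state()['joints'].round(2))"
```

```text
pos [657.7 157.1 168.8] yaw -165.7 tilt z [ 0.  0. -1.] | shift mm [412.2 299.2  18.6] roll rad -0.001 | F [-0.1  0.  -0.2] w 34.9 t 40.4
[ 0.47  0.49  0.11  0.   -1.19 -0.22]
```

>>> {"method": "arm_command", "body": {
  "steps": [0.008, 0.0058, 0, 0, 0.02, 0.0145, 0, 0, 0.032, 0.0232, 0, 0, 0.042, 0.0305, 0, 0, 0.042, 0.0305, 0, 0, 0.042, 0.0305, 0, 0, 0.042, 0.0305, 0, 0, 0.042, 0.0305, 0, 0, 0.042, 0.0305, 0, 0, 0.04, 0.029, 0, 0, 0.03, 0.0218, 0, 0, 0.017, 0.0123, 0, 0, 0.009, 0.0065, 0, 0, 0.0042, 0.0031, 0, 0, 0, 0, 0, 0, 0, 0, 0, 0],
  "grip": 0.085
}}

```text
clock: 42.38
position: [470.5, -315.9, 168.4]
ee_rot: [0.79, -0.613, 0.0, -0.0]
contact_force: [0.6, -0.6, 0.5]
gripper_width: 85.0
grasp_force: 0.0
```

```bash
python3 - <<'E'
from h import *
plan(469.8,-316.3,22,14.4)
t=shot('top','t12.png');b=shot('side','s12.png')
for c in blobs(t,*COL['blue'],(195,145,265,210)): print('mat+adaptor',rect('top',c,4),cv2.boundingRect(c))
o=np.hstack([cv2.resize(b[150:300,200:350],(400,400),interpolation=2),cv2.resize(t[140:220,190:270],(400,400),interpolation=2)]);cv2.imwrite('pics/c12.png',o[:,:,::-1])
E
```

```text
pos [ 470.5 -315.9  168.4] yaw -165.6 tilt z [ 0.  0. -1.] | shift mm [  0.2   0.8 146.4] roll rad 0.001 | F [ 0.6 -0.6  0.5] w 85.0 t 42.4
mat+adaptor [657.5 156.3 115.7  76.2 -81. ] (209, 165, 41, 31)
```

View pics/c12.png

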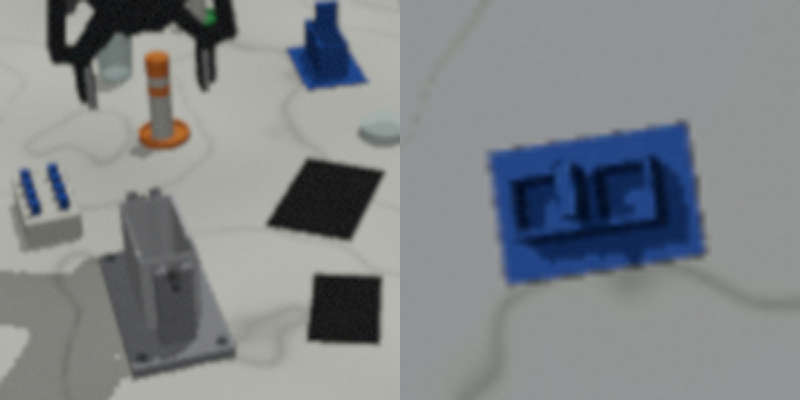

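The adaptor stands lengthwise in the middle of the blue mat and the empty bucket hangs level. Now the bucket.

>>> {"method": "arm_command", "body": {
  "steps": [0, 0.0008, 0.015, 0, 0, 0, 0.025, 0, 0, 0, 0.025, 0, 0, 0, 0.02, 0, 0, 0, 0.015, 0, 0, 0, 0.012, 0, 0, 0, 0.012, 0, 0, 0, 0.01, 0, 0, 0, 0.008, 0, 0, 0, 0.004, 0, 0, 0, 0, 0, 0, 0, 0, 0]
}}

```text
clock: 43.98
position: [469.7, -316.8, 22.8]
ee_rot: [0.79, -0.613, 0.0, -0.0]
contact_force: [0.3, 0.2, 0.5]
gripper_width: 85.2
grasp_force: 0.0
```

>>> {"method": "arm_command", "body": {
  "steps": [0, 0, 0, 0, 0, 0, 0, 0, 0, 0, 0, 0],
  "grip": 0.06
}}

```text
clock: 44.35
position: [469.4, -316.7, 22.5]
ee_rot: [0.79, -0.613, 0.0, -0.0]
contact_force: [0.3, 0.2, 0.5]
gripper_width: 60.1
grasp_force: 0.0
```

>>> {"method": "arm_command", "body": {
  "steps": [0, 0, 0, 0, 0, 0, 0, 0, 0, 0, 0, 0, 0, 0, 0, 0],
  "grip": 0.04
}}

```text
clock: 44.85
position: [469.8, -316.8, 22.8]
ee_rot: [0.79, -0.613, 0.0, -0.0]
contact_force: [-0.0, 0.6, 2.6]
gripper_width: 49.1
grasp_force: 63.4
```

>>> {"method": "arm_command", "body": {
  "steps": [0, 0, -0.002, 0, 0, 0, -0.003, 0, 0, 0, -0.005, 0, 0, 0, -0.006, 0, 0, 0, -0.008, 0, 0, 0, -0.01, 0, 0, 0, -0.012, 0, 0, 0, -0.014, 0, 0, 0, -0.014, 0, 0, 0, -0.014, 0, 0, 0, -0.01, 0, 0, 0, -0.005, 0, 0, 0, 0, 0]
}}

```text
clock: 46.48
position: [469.4, -316.7, 125.6]
ee_rot: [0.79, -0.613, 0.0, -0.0]
contact_force: [0.8, -0.6, -4.3]
gripper_width: 49.3
grasp_force: 63.0
```

```bash
python3 -c "
from h import *
plan(632.7,-148.8,7,-22.2)
b=shot('side','s13.png');t=shot('top','t13.png')
for n,p in (('side',[469.8,-316.3,123]),('side',[469.8,-316.3,193])): print(proj(n,p))
for c in blobs(t,*COL['black'],(295,150,370,230)): print(rect('top',c,4))"
```

```text
pos [ 469.4 -316.7  125.6] yaw -165.6 tilt z [ 0. -0. -1.] | shift mm [-122.1 -199.8  118.7] roll rad 0.638 | F [ 0.8 -0.6 -4.3] w 49.3 t 46.5
[258.1 222.6]
[255.8 195.9]
[ 632.2 -148.6  129.6   85.9   67.7]
[552.  -99.9  77.4   8.7 -20. ]
```

>>> {"method": "arm_command", "body": {
  "steps": [-0.0037, -0.006, 0, 0, -0.0086, -0.014, 0, 0, -0.0147, -0.024, 0, 0, -0.0183, -0.03, 0, 0, -0.0183, -0.03, 0, 0, -0.0183, -0.03, 0, 0, -0.0171, -0.028, 0, 0, -0.011, -0.018, 0, 0, -0.0067, -0.011, 0, 0, -0.0037, -0.006, 0, 0, -0.0017, -0.0028, 0, 0.05, 0, 0, 0, 0.1, 0, 0, 0, 0.12, 0, 0, 0, 0.13, 0, 0, 0, 0.12, 0, 0, 0, 0.08, 0, 0, 0, 0.038, 0, 0, 0, 0, 0, 0, 0, 0]
}}

```text
clock: 48.95
position: [632.3, -149.1, 125.5]
ee_rot: [-0.558, 0.83, 0.0, -0.0]
contact_force: [-0.8, 0.2, -3.8]
gripper_width: 49.3
grasp_force: 62.9
```

```bash
python3 -c "
from h import *
plan(632.5,-148.7,7,-22.2)"
```

```text
pos [ 632.3 -149.1  125.5] yaw 157.8 tilt z [-0.  0. -1.] | shift mm [ -0.5  -0.  118.5] roll rad 0.0 | F [-0.8  0.2 -3.8] w 49.3 t 49.0
```

>>> {"method": "arm_command", "body": {
  "steps": [0, 0, 0.01, 0, 0, 0, 0.02, 0, 0, 0, 0.022, 0, 0, 0, 0.02, 0, 0, 0, 0.015, 0, 0, 0, 0.01, 0, 0, 0, 0.008, 0, 0, 0, 0.005, 0, 0, 0, 0.004, 0, 0, 0, 0.002, 0, 0, 0, 0.001, 0, 0, 0, 0, 0]
}}

```text
clock: 50.45
position: [632.7, -148.8, 8.6]
ee_rot: [-0.558, 0.83, -0.0, 0.0]
contact_force: [0.5, -0.0, -3.3]
gripper_width: 49.3
grasp_force: 62.9
```

>>> {"method": "arm_command", "body": {
  "steps": [0, 0, 0.001, 0, 0, 0, 0.001, 0, 0, 0, 0, 0]
}}

```text
clock: 50.82
position: [632.7, -148.8, 7.0]
ee_rot: [-0.558, 0.83, -0.0, 0.0]
contact_force: [-0.8, 0.5, -0.9]
gripper_width: 49.4
grasp_force: 63.1
```

>>> {"method": "arm_command", "body": {
  "steps": [0, 0, 0.0005, 0, 0, 0, 0.0005, 0, 0, 0, 0, 0]
}}

```text
clock: 51.2
position: [632.8, -148.8, 7.0]
ee_rot: [-0.558, 0.83, -0.0, 0.0]
contact_force: [-2.9, 0.5, 6.4]
gripper_width: 49.3
grasp_force: 64.3
```

In contact. I'll release, rise and back away.

>>> {"method": "arm_command", "body": {
  "steps": [0, 0, 0, 0, 0, 0, 0, 0, 0, 0, 0, 0, 0, 0, 0, 0, 0, 0, 0, 0],
  "grip": 0.085
}}

```text
clock: 51.82
position: [632.6, -148.8, 5.3]
ee_rot: [-0.558, 0.83, 0.0, -0.0]
contact_force: [-0.7, -0.2, -0.3]
gripper_width: 84.5
grasp_force: 0.0
```

>>> {"method": "arm_command", "body": {
  "steps": [0, 0, -0.005, 0, 0, 0, -0.015, 0, 0, 0, -0.025, 0, 0, 0, -0.035, 0, 0, 0, -0.035, 0, 0, 0, -0.035, 0, 0, 0, -0.02, 0, 0.01, 0.01, 0, 0, 0.02, 0.02, 0, 0, 0.03, 0.03, 0, 0, 0.03, 0.03, 0, 0, 0.03, 0.03, 0, 0, 0.03, 0.03, 0, 0, 0.03, 0.03, 0, 0, 0.02, 0.02, 0, 0, 0.01, 0.01, 0, 0, 0, 0, 0, 0, 0, 0, 0, 0]
}}

```text
clock: 54.08
position: [359.5, -263.9, 175.3]
ee_rot: [-0.558, 0.83, -0.0, 0.0]
contact_force: [0.4, 0.7, -0.3]
gripper_width: 85.3
grasp_force: 0.0
```

```bash
python3 - <<'E'
from h import *
s=read_state();print(s['position'],s['clock'])
t=shot('top','t14.png');b=shot('side','s14.png')
for nm,roi,z in(('green',(150,210,205,260),104),('orange',(255,220,320,290),104),('blue',(195,145,265,210),4),('black',(290,150,370,230),4)):
  for c in blobs(t,*COL[nm],roi,8): print(nm,rect('top',c,z),cv2.boundingRect(c))
print('expect rim',proj('top',[632.5,-148.7,74]))
# rim of bucket: bright-grey outline inside black mat
g=cv2.cvtColor(t,cv2.COLOR_RGB2GRAY);r=g[165:215,300:365].copy();hull=blobs(t,*COL['black'],(290,150,370,230),8)
m=np.zeros_like(g);cv2.drawContours(m,[cv2.convexHull(np.vstack(hull))],-1,255,-1)
k=((g>60)&(m>0)).astype(np.uint8)*255
cs,_=cv2.findContours(k,0,1)
for c in sorted(cs,key=cv2.contourArea)[-2:]: print('bucket',rect('top',c,74))
# beaker unmoved
a=cv2.imread('pics/t0.png');print('beaker diff',cv2.absdiff(a[255:290,210:245],t[255:290,210:245,::-1].copy()).mean())
E
```

```text
[ 359.48965393 -263.8773642   175.29782099] 54.075
green [480.7 296.4  53.6  23.6  46.8] (162, 232, 18, 14)
green [507.2 273.1  46.4  19.2  66.6] (170, 227, 16, 11)
orange [461.1 -15.1  49.1  49.  -89.4] (274, 240, 19, 19)
blue [657.4 156.4 115.7  76.3 -80.8] (209, 165, 41, 31)
black [ 614.3 -141.8  130.5   45.8   67.9] (307, 181, 46, 31)
black [ 656.1 -158.7  130.    33.9   67.7] (313, 169, 45, 27)
expect rim [332.4 187.7]
bucket [ 682.1 -121.9    0.     0.     0. ]
bucket [ 633.7 -147.9  102.2   53.6   67.9]
beaker diff 1.7787755102040816
```

The top view puts the bucket rim at (633.7,-147.9), 67.9°, against a mat centre of (632.5,-148.7), 67.8°. Nothing else has moved.

```bash
python3 -c "
from bench import *
print(job_done())"
```

```text
the job is handed in; nothing more can be done
None
```

The job is handed in at about 54 s on the robot's clock: both vials stand in their own dishes, the adaptor is on the blue mat, the bucket is upright on the larger black mat, and the beaker is where it was; the hand-in returned no verdict.

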